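# Unhook the check weight past the sprung keeper and park it

## Task

The scale check is done: take the check weight off the hook by pressing its bail bar back against the sprung keeper until the bar is clear of the lip, then lifting it up and out over the lip; do not push the keeper with the gripper itself. Let the keeper spring shut, carry the weight to the black cradle without setting it down on the way, and put it down gently, upright and flat on the seat inside the blue lip. Let go and leave the other things on the bench where they are.

Things in the scene. Friction and masses are not known exactly. Their poses are not given: they have to be found in the camera images.
- hook_stand: Fixed bench stand with hook scale. Origin: on the bench straight below the seated bail bar. x points from the hook to the post (away from the robot), y left, z up. Foot 90x110x12 mm and 18 mm post (370 high) centred at x = +105 mm, nothing under the weight. White load-cell box x -2 to 48 mm, 60 wide, 297 to 347 mm up, on an arm from the post; below it the yellow hook, 10 mm thick, open towards -x.
- hook_seat (a point): Centre of the bail bar's place in the hook, 235 mm up; axes as the stand's. In mm from here: bowl floor z = -4 (underside -10), x -12 to 41; front wall x -12 to -5; shank x 31 to 41. To leave, the bar is pushed 12 to 13 in +x (10 least, 14 most), raised to z = +21 (16 least, 25 most), then moved in -x out over the lip.
- hook_lip (a point): Top rear edge of the fixed lip that covers the pocket, 5 mm behind and 11 mm above hook_seat (axes as the stand's). The lip reaches 17 mm forward of here and is 5 mm thick; a bar in the pocket cannot rise past it until pushed back behind this edge.
- keeper (a joint): Angle (rad) of the sprung steel keeper behind the lip: 0 shut, up to 0.42 as its lower end is pushed back (+x) to the shank. Hinge 8 mm behind and 54 mm above hook_seat; blade 57 long, 4 thick, 9 wide mm; shut, its front face is 6 mm behind hook_seat. Its lower end takes 1 N to start, 2.5 N at 0.25 rad; it springs shut by itself.
- keeper_end (a point): Front face of the keeper, 54 mm below its hinge, level with hook_seat when shut.
- weight: Loose steel check weight, 0.25 to 0.5 kg: block 46x46x55 mm with dark band and rigid brass bail of 8 mm rod. Origin: centre of the underside. z up, y along the bail bar. It hangs with the underside 55 mm above the bench, axes as the stand's, and can swing about the bar. Grip the block by its y faces 32 mm above the underside, from the stand's front, tool leaning back about 40 degrees to clear hook and bail.
- bail_bar (a point): Middle of the bail bar, 180 mm above the weight's origin. The bail's legs rise from the block's top 19 mm to each side (y) of the middle, 30 mm clear between them; the bar joins them at the top.
- cradle: Fixed black parking cradle, 96x96 mm plate, 10 mm high, with a square blue lip round the seat: 54x54 mm inside, 8 mm wide, top 17 mm above the bench. Origin: centre of the underside; x and y along the lip's sides, z up.
- cradle_seat (a point): Centre of the seat on the plate's top, 10 mm above the bench; the weight's underside rests here, its sides along the lip's (any quarter turn).
- vial_0: Bystander, loose: small clear vial with blue cap, 23 mm across, 51 tall. Origin: centre of its underside. Leave it alone.
- dye_bottle: Bystander, loose: small white bottle with red cap, 34 mm across, 67 tall. Origin: centre of its underside. Leave it alone.
- timer: Bystander, loose: white bench timer, 62x68x19 mm. Origin: centre of its underside. Leave it alone.
- tube15_lying: Bystander, loose: clear tube with orange cap lying on its side, 120 mm long, 20 across. Origin: centre of its underside. Leave it alone.
- marker_blue: Bystander, loose: marker pen with blue cap, lying, 138 mm long, 12 across. Origin: centre of its underside. Leave it alone.
- weight_case: Bystander, loose: black flat case, 92x150x40 mm. Origin: centre of its underside. Leave it alone.
- tape_1: Bystander, loose: roll of tan tape lying flat, 94 mm across, 25 high. Origin: centre of its underside. Leave it alone.
Mind the look-alikes: they are no part of the job. What is shaped like the weight but red is not meant.

How it is judged:
By the outcome, as a careful person would: the job done as asked, in the order asked, and still so for the second after the job is handed in, with the robot touching nothing.
It also fails if it takes over 48 s, if anything falls off the work surface, if the arm or the gripper's body presses on something with over 40 N, if the wrist force passes 120 N, or if a joint passes its speed limit or range.

## Robot

A 6-joint arm with a two-finger parallel gripper is mounted at the origin on a cart in front of the work surface, level with it; the furniture and walls round the work are solid. World frame = base frame: x ahead of the robot, y to its left, z up, the work surface at z = 0. Lengths are in m, angles in rad, forces in N, time in s.
With the tool pointing down it reaches from about 0.425 to 0.95 m from the base axis. Payload 3.5 kg.
Tool frame: the origin (TCP) lies at the very end of the fingers, on their centre line; the grasp point (between the pads) lies 19 mm behind it; z points along the fingers, y is the direction in which the jaws open and shut (so a half turn about z gives the same grasp; the last joint's range is limited). The gripper opens to 85 mm and grips with 20 to 120 N. Pads are 22 mm wide; open, the fingers measure 114 mm over their backs; the gripper's body (76 mm by 85 mm) begins 54 mm behind the grasp point. The pads swing forward as they close: fully open they stand 13 mm farther back than shut.
Start: joints at [1.149, 0.286, 1.577, -0, 1.279, -0.15], TCP at [0.181, 0.65, 0.231] pointing down, gripper open.
Joint ranges: [-2.77, 2.77], [-0.9, 2.22], [0.21, 2.48], [-1.53, 4.67], [0.24, 2.81], [-2.84, 2.84]. Speed limits (rad/s): [2.79, 2.79, 3.14, 3.14, 3.14, 3.14].

## Interface

Orientations are given as a unit quaternion [x, y, z, w].
In Python, from plant import ctrl, eyes, ticket gives the robot as it stands.
- The arm moves only by the tool send_rows, never from a script. Its arguments are lists of equal length, an entry for each row: "translation": the shift along the tool's x, y, z in units of 30 mm (1.0 is 30 mm), a list of three; "rotation": the turn, a rotation vector about the tool's x, y, z in units of 5 degrees (1.0 is 5 degrees), a list of three; "grip": the finger opening in mm, from 0 to 85.4. A call has 1 to 5 rows; each row shifts and turns the commanded pose from where the row before left it, along the tool's axes as they then stand; what a row does not reach is not made up. A row lasts 1/8 s, in which the tool goes at most 62.5 mm and 10.7 degrees, less where a joint would pass 70% of its speed; a pose out of reach is approached as far as the arm can. A call is refused whole if a number of a shift passes 1 or a number of a turn 1, either way. A call with a gripper value outside its range is refused whole. The fingers move at their own pace and stop on an object; "squeeze" is the grip in N (left out, the last holds). Time passes only in rows, so rows that do not move let the fingers close. It gives the time, the measured TCP pose, the force and the opening at its end, in the units of the state.
- ctrl.get_state(): the state, without advancing time (a new reading comes with each control period).
- eyes.read_camera(name): name is "side" or "top"; returns a dict with "image" (480x640x3 uint8, blue, green, red), "mtx" (3x3 intrinsics, pixels), "xyz" and "orientation" of the camera in the world. Camera axes: x right, y down, z forward; pixel columns grow to the right and rows downward; lengths in m; the calibration is good to about 2 mm. A picture is of the moment at which its call begins. There is no depth.
- ticket.sign_off(): hands the job in, once; it reports no verdict.
The state is a dict: "time": time; "qpos": joint angles; "dq": joint speeds; "joint_efforts": joint torques, N m; "eef_pos": TCP position; "tcp_rot": TCP orientation; "contact_force": force on the tool from outside, world axes, zero at the start; "wrist_torque": the same for the moment, N m; "opening": opening from 0.0 (shut) to 1.0 (fully open).
Only numpy, scipy, OpenCV 4.12 (cv2) and the standard library are available. Lean on these libraries where they do the work, as an engineer would, in place of code of your own. Each camera call takes 0.05 s, during which the arm holds its last target. There are 200 camera calls.

## Working session

There is one attempt and no reset: what is moved stays moved. The work goes in short steps, Python scripts to look and compute and a tool call to move; the robot and the scene stay as the last step left them, time stands still between calls to the robot, and variables do not carry over. Pictures are saved under pics/ and viewed, about 8 in all and at most 12, crops included, and the job is handed in when it is done.

Besides the shell and the picture viewer there is one more tool, called after "Request:" as a command line: name --argument value ..., lists and objects as JSON in quotes. send_rows: Moves the arm, as the interface text tells. Its arguments: {"type":"object","properties":{"translation":{"type":"array"},"rotation":{"type":"array"},"grip":{"type":"array"},"squeeze":{"type":"number"}},"required":["translation","rotation","grip"]}

```bash
mkdir -p pics; cat > h.py <<'E'
import numpy as np,cv2
from scipy.spatial.transform import Rotation as R
from plant import ctrl,eyes,ticket
def cam(n,save=None):
    c=eyes.read_camera(n)
    c={k:np.array(v) for k,v in c.items()}
    if save: cv2.imwrite('pics/'+save,c['image'])
    return c
def ray(c,uv):
    d=np.linalg.inv(c['mtx'])@[uv[0],uv[1],1]
    return R.from_quat(c['orientation']).apply(d)
def onz(c,uv,z):
    d=ray(c,uv); return c['xyz']+d*(z-c['xyz'][2])/d[2]
def proj(c,p):
    q=R.from_quat(c['orientation']).inv().apply(np.array(p)-c['xyz']); q=c['mtx']@q; return q[:2]/q[2]
def tri(c1,u1,c2,u2):
    d1,d2=ray(c1,u1),ray(c2,u2)
    s=np.linalg.lstsq(np.c_[d1,-d2],c2['xyz']-c1['xyz'],rcond=None)[0]
    a,b=c1['xyz']+s[0]*d1,c2['xyz']+s[1]*d2
    return (a+b)/2,np.linalg.norm(a-b)
E
python3 - <<'E'
from h import *
for n in('side','top'):
    c=cam(n,n+'0.png'); print(n,c['xyz'],R.from_quat(c['orientation']).as_matrix().round(3),c['mtx'])
print(ctrl.get_state())
E
```

```text
side [0.00727502 0.66046301 1.07839445] [[-0.706 -0.537  0.462]
 [-0.708  0.546 -0.448]
 [-0.011 -0.643 -0.766]] [[449.45850334   0.         322.93583281]
 [  0.         449.45850334 238.56108345]
 [  0.           0.           1.        ]]
top [0.36161955 0.16129998 1.60648702] [[-0.013 -0.992  0.127]
 [-1.     0.012 -0.008]
 [ 0.006 -0.127 -0.992]] [[563.11150011   0.         322.90276095]
 [  0.         563.11150011 238.52234327]
 [  0.           0.           1.        ]]
{'time': 0.1, 'qpos': array([ 1.14900645e+00,  2.87079754e-01,  1.57802304e+00, -5.18075399e-05,
        1.27859801e+00, -1.49995171e-01]), 'dq': array([ 0.001386  , -0.00212286, -0.00362646, -0.00125595, -0.00080943,
       -0.00072389]), 'joint_efforts': array([ 8.33927443e-04, -4.07296622e+01, -2.93698132e+01, -1.29030122e-04,
        3.44828200e-03, -1.42790004e-06]), 'eef_pos': array([0.1809466 , 0.64968117, 0.23008781]), 'tcp_rot': array([ 1.35471949e-01,  9.90780621e-01, -1.01828333e-03, -2.73472253e-04]), 'contact_force': array([0.09105397, 0.39131113, 0.02046212]), 'wrist_torque': array([ 0.01508622, -0.00857543,  0.02984598]), 'opening': 1.004723223681626}
```

View pics/side0.png

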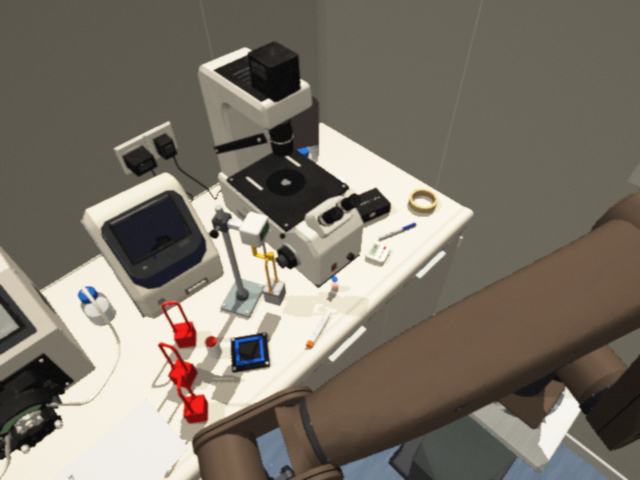

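View pics/top0.png

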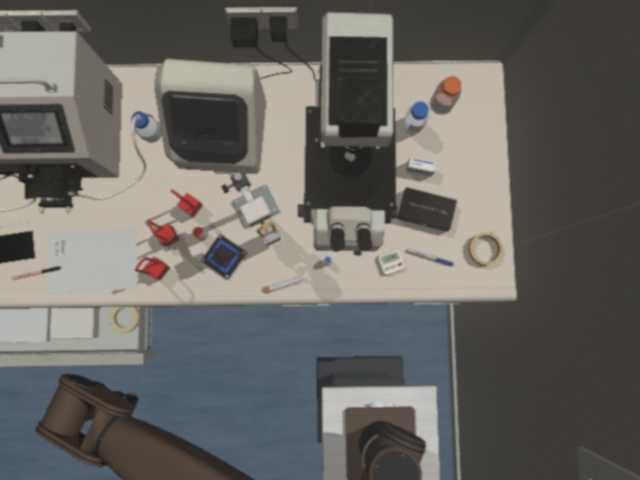

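The side view shows the stand with its hook at about (262,255) and the grey weight under it at (273,290). The cradle is at (250,350).
Candidates for the weight (side pixels): grey block with brass bail (273,290), and red ones at (183,332), (182,373) and (195,408). I choose the grey one on the hook and check it in a crop.

```bash
python3 - <<'E'
import cv2,numpy as np
a=cv2.imread('pics/side0.png')[200:320,200:300];b=cv2.imread('pics/top0.png')[165:285,195:295]
cv2.imwrite('pics/crop1.png',np.hstack([cv2.resize(x,(400,480),interpolation=cv2.INTER_CUBIC) for x in(a,b)]))
E
```

```text
(no output)
```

View pics/crop1.png

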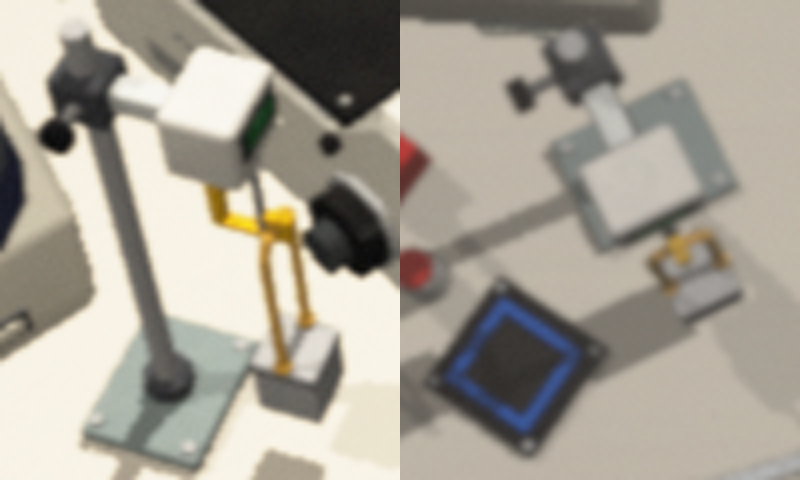

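The crop confirms the grey weight hanging in the yellow hook. Next I cast the corner rays onto their known planes.

```bash
cat > m.py <<'E'
from h import *
def fit(P,Q): # 2D rigid P->Q
    P,Q=np.array(P,float),np.array(Q)[:,:2]; p,q=P.mean(0),Q.mean(0)
    a,b=P-p,Q-q; th=np.arctan2((a[:,0]*b[:,1]-a[:,1]*b[:,0]).sum(),(a*b).sum())
    M=np.array([[np.cos(th),-np.sin(th)],[np.sin(th),np.cos(th)]]); t=q-M@p
    return t,th,np.abs(Q-(P@M.T+t)).max()
E
python3 - <<'E'
from m import *
T,S=cam('top'),cam('side')
ct=lambda x,y:((x-400)/4+195-.37,y/4+165-.37); cs=lambda x,y:(x/4+200-.37,y/4+200-.37)
def go(name,c,f,pts,z):
    t,th,e=fit([p[1] for p in pts],[onz(c,f(*p[0]),z) for p in pts]); print(name,t.round(4),np.degrees(th).round(2),e.round(4))
F=lambda l:[(a,np.array(b)/1000) for a,b in l]
go('footT',T,ct,F([((547,152),(150,55)),((682,80),(150,-55)),((737,185),(60,-55)),((605,252),(60,55))]),.012)
go('boxT',T,ct,F([((580,183),(48,30)),((672,125),(48,-30)),((703,190),(-2,-30)),((610,235),(-2,30))]),.347)
go('footS',S,cs,F([((85,437),(150,55)),((193,468),(60,55)),((168,318),(150,-55))]),.012)
go('boxS',S,cs,F([((160,118),(48,30)),((203,48),(48,-30)),((275,72),(-2,-30)),((237,145),(-2,30))]),.347)
for c,n in((T,'T'),(S,'S')):
    h=cv2.cvtColor(c['image'],cv2.COLOR_BGR2HSV); m=cv2.inRange(h,(105,120,50),(130,255,255))
    cr=(224,255) if n=='T' else (250,350)
    k,l,st,ce=cv2.connectedComponentsWithStats(m)
    w=np.zeros_like(m); w[cr[1]-30:cr[1]+30,cr[0]-30:cr[0]+30]=1
    ys,xs=np.nonzero(m*w); pts=np.array([onz(c,p,.017)[:2] for p in zip(xs,ys)],np.float32)
    print(n,len(pts),cv2.minAreaRect(pts*1000))
    h1=cv2.inRange(h,(12,130,70),(35,255,255))
    ys,xs=np.nonzero(h1[200:320,200:300]); print(len(xs))
go('cradT',T,ct,F([((503,280),(48,48)),((608,350),(48,-48)),((530,457),(-48,-48)),((428,382),(-48,48))]),.010)
go('blockT',T,ct,F([((668,277),(23,23)),((720,255),(23,-23)),((745,290),(-23,-23)),((690,318),(-23,23))]),.110)
go('blockS',S,cs,F([((253,365),(23,23)),((287,318),(23,-23)),((340,338),(-23,-23)),((318,385),(-23,23))]),.110)
E
```

```text
footT [0.5684 0.2929] 27.8 0.0041
boxT [0.5688 0.2938] 28.37 0.0072
footS [0.5552 0.304 ] 21.54 0.0088
boxS [0.5653 0.298 ] 24.51 0.0049
T 214 ((519.3092651367188, 432.48162841796875), (70.65027618408203, 70.22492980957031), 54.61383819580078)
17
S 486 ((518.529541015625, 434.6575927734375), (76.23942565917969, 75.8034439086914), 55.363563537597656)
198
cradT [0.5182 0.4309] -35.69 0.0044
blockT [0.5621 0.2884] 27.54 0.0109
blockS [0.5636 0.2981] 22.51 0.0048
```

```bash
python3 - <<'E'
from m import *
out=[]
for n,(x0,y0,x1,y1),sd in(('top',(225,180,285,235),(262,203)),('side',(215,275,268,322),(232,303))):
    c=cam(n); im=c['image']; 
    u=cv2.resize(im[y0:y1,x0:x1],None,fx=8,fy=8,interpolation=cv2.INTER_CUBIC)
    h=cv2.cvtColor(u,cv2.COLOR_BGR2HSV)
    m=cv2.inRange(h,(50,15,60),(105,80,220))   # teal-grey
    m=cv2.morphologyEx(m,cv2.MORPH_OPEN,np.ones((7,7)))
    k,l,st,_=cv2.connectedComponentsWithStats(m); i=1+st[1:,4].argmax(); m=(l==i).astype(np.uint8)*255
    ys,xs=np.nonzero(m); pts=np.array([onz(c,((a+.5)/8-.5+x0,(b+.5)/8-.5+y0),.012)[:2] for a,b in zip(xs,ys)],np.float32)*1000
    print(n,cv2.minAreaRect(pts))
    cs,_=cv2.findContours(m,0,2); cv2.drawContours(u,cs,-1,(0,0,255),1)
    out.append(cv2.resize(u,(400,int(400*u.shape[0]/u.shape[1]))))
H=max(o.shape[0] for o in out); cv2.imwrite('pics/foot.png',np.hstack([np.pad(o,((0,H-o.shape[0]),(0,0),(0,0))) for o in out]))
E
```

```text
Traceback (most recent call last):
ValueError: attempt to get argmax of an empty sequence
```

```bash
python3 - <<'E'
from m import *
out=[]
for n,(x0,y0,x1,y1),sd,w0 in(('top',(225,180,285,235),(273,198),(285,190)),('side',(215,275,268,322),(228,308),(222,290))):
    c=cam(n); im=c['image']; print(im[sd[1],sd[0]],im[w0[1],w0[0]])
    u=cv2.resize(im[y0:y1,x0:x1],None,fx=8,fy=8,interpolation=cv2.INTER_CUBIC)
    a,b=im[sd[1],sd[0]].astype(float),im[w0[1],w0[0]].astype(float)
    t=((u-b)@(a-b))/((a-b)@(a-b)); rg=u[...,2].astype(float)-u[...,1]
    s=rg; cut=((a[2]-a[1])+(b[2]-b[1]))/2
    m=((s<cut)&(t>.4)&(t<1.7)).astype(np.uint8)
    m=cv2.morphologyEx(m,cv2.MORPH_OPEN,np.ones((9,9)))
    k,l,st,_=cv2.connectedComponentsWithStats(m); i=1+st[1:,4].argmax(); m=(l==i).astype(np.uint8)*255
    ys,xs=np.nonzero(m); pts=np.array([onz(c,((p+.5)/8-.5+x0,(q+.5)/8-.5+y0),.012)[:2] for p,q in zip(xs,ys)],np.float32)*1000
    print(n,cv2.minAreaRect(pts))
    cs,_=cv2.findContours(m,0,2); cv2.drawContours(u,cs,-1,(0,0,255),1)
    out.append(cv2.resize(u,(400,int(400*u.shape[0]/u.shape[1]))))
H=max(o.shape[0] for o in out); cv2.imwrite('pics/foot.png',np.hstack([np.pad(o,((0,H-o.shape[0]),(0,0),(0,0))) for o in out]))
E
```

```text
[144 153 156] [170 184 192]
top ((690.9290771484375, 319.33953857421875), (127.915771484375, 63.37513732910156), 48.93948745727539)
[168 178 168] [231 243 248]
side ((654.4238891601562, 340.0380554199219), (72.93366241455078, 106.51654052734375), 26.388662338256836)
```

View pics/foot.png

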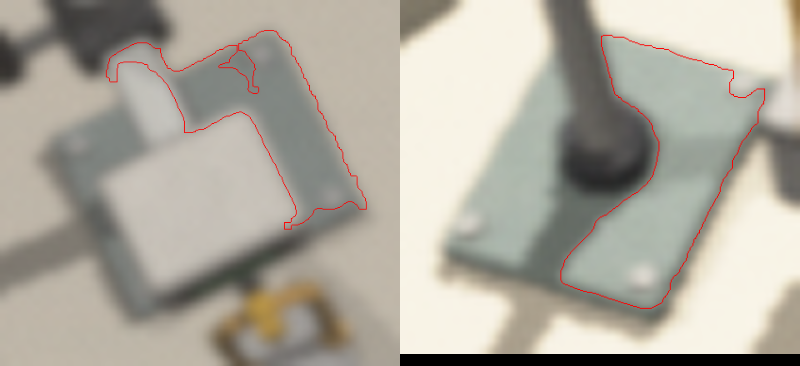

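```bash
python3 - <<'E'
from m import *
T,S=cam('top'),cam('side')
ct=lambda x,y:(x/6.667+225-.5,y/6.667+180-.5); cs=lambda x,y:((x-400)/7.547+215-.5,y/7.547+275-.5)
def go(name,c,f,pts,z):
    t,th,e=fit([np.array(p[1])/1e3 for p in pts],[onz(c,f(*p[0]),z) for p in pts]); print(name,t.round(4),np.degrees(th).round(2),e.round(4))
go('footT',T,ct,[((42,155),(150,55)),((270,30),(150,-55)),((367,206),(60,-55)),((138,312),(60,55))],.012)
go('boxT',T,ct,[((98,183),(48,30)),((243,110),(48,-30)),((303,230),(-2,-30)),((157,288),(-2,30))],.347)
go('footS',S,cs,[((443,245),(150,55)),((655,308),(60,55)),((770,85),(60,-55)),((561,22),(150,-55))],.012)
# bar: yellow/brass bits, check projections
for th in (25,27,29):
  a=np.radians(th); M=np.array([[np.cos(a),-np.sin(a)],[np.sin(a),np.cos(a)]]);b=np.array([.567,.296])
  print(th,[ (proj(S,[*(b+M@[x,y]),z]).round(1).tolist(),proj(T,[*(b+M@[x,y]),z]).round(1).tolist()) for x,y,z in((.105,0,.37),(-.017,0,.246),(0,.019,.11),(0,-.019,.11),(-.023,.023,.055))])
E
```

```text
footT [0.5701 0.2933] 27.83 0.0063
boxT [0.5695 0.2958] 25.43 0.0062
footS [0.5691 0.2975] 26.53 0.0047
25 [([219.4, 206.3], [238.0, 176.7]), ([275.4, 255.6], [266.2, 232.8]), ([271.2, 292.0], [261.8, 237.1]), ([277.2, 280.5], [274.7, 231.0]), ([280.6, 307.2], [266.0, 247.8])]
27 [([218.7, 207.5], [236.5, 177.4]), ([275.5, 255.5], [266.4, 232.7]), ([271.5, 292.1], [261.9, 237.4]), ([277.0, 280.4], [274.5, 230.8]), ([281.0, 307.0], [266.4, 247.9])]
29 [([217.9, 208.6], [235.0, 178.1]), ([275.6, 255.3], [266.6, 232.6]), ([271.7, 292.1], [262.0, 237.6]), ([276.8, 280.3], [274.4, 230.6]), ([281.4, 306.8], [266.8, 248.0])]
```

Stand at about (0.569, 0.2965), yaw 26.5°. Cradle at (0.519, 0.433), yaw 55° (mod 90). Now the planner helper for tool-frame rows.

```bash
cat > p.py <<'E'
from m import *
SO=np.array([.569,.2965]); SY=26.5; CO=np.array([.519,.4335]); CY=55.
def tool(o,yaw,g,tilt):   # grasp point g (m) in frame at o,yaw ; returns TCP, R
    a,t=np.radians(yaw),np.radians(tilt); ex=np.array([np.cos(a),np.sin(a),0]); ey=np.array([-ex[1],ex[0],0]); Z=np.array([0,0,1.])
    z=np.sin(t)*ex-np.cos(t)*Z; x=-np.cos(t)*ex-np.sin(t)*Z
    return np.r_[o,0]+ex*g[0]+ey*g[1]+Z*g[2]+.019*z, R.from_matrix(np.c_[x,ey,z])
def pose(): s=ctrl.get_state(); return np.array(s['eef_pos']),R.from_quat(s['tcp_rot'])
def plan(tgt,n,start=None):
    p,r=start or pose(); P,Q=tgt; w=(r.inv()*Q).as_rotvec()
    print('rot/row',(np.degrees(w)/5/n).round(2),'dist',np.linalg.norm(P-p).round(4))
    for i in range(n):
        print((( r*R.from_rotvec(w*i/n)).inv().apply(P-p)/n/.03).round(2).tolist())
def frame(o=SO,yaw=SY):  # measured grasp pt in frame, mm
    p,r=pose(); g=p-.019*r.apply([0,0,1])-np.r_[o,0]; a=np.radians(yaw)
    s=ctrl.get_state(); print('t',s['time'],'g',(R.from_euler('z',-a).apply(g)*1000).round(1),'F',(R.from_euler('z',-a).apply(s['contact_force'])).round(1),'op',round(s['opening'],3),'q',np.round(s['qpos'],2), 'z',r.apply([0,0,1]).round(3),'y',r.apply([0,1,0]).round(3))
E
python3 - <<'E'
from p import *
frame()
plan(tool(SO,SY,(-.10,0,.087+.12),43),20)
E
```

```text
t 0.45 g [-189.3  489.6  250.2] F [ 0.1 -0.8 -0. ] op 1.0 q [ 1.15  0.29  1.58  0.    1.28 -0.15] z [-0. -0. -1.] y [ 0.268  0.963 -0.   ]
rot/row [-0.16 -0.41 -0.4 ] dist 0.5016
[-0.67, -0.49, 0.06]
[-0.65, -0.52, 0.08]
[-0.63, -0.54, 0.1]
[-0.61, -0.56, 0.11]
[-0.58, -0.58, 0.12]
[-0.56, -0.61, 0.14]
[-0.53, -0.63, 0.15]
[-0.5, -0.65, 0.16]
[-0.48, -0.67, 0.17]
[-0.45, -0.69, 0.17]
[-0.42, -0.7, 0.18]
[-0.38, -0.72, 0.18]
[-0.35, -0.73, 0.19]
[-0.32, -0.75, 0.19]
[-0.29, -0.76, 0.19]
[-0.25, -0.77, 0.19]
[-0.22, -0.79, 0.19]
[-0.18, -0.79, 0.18]
[-0.15, -0.8, 0.18]
[-0.12, -0.81, 0.17]
```

Request:
send_rows --translation '[[-0.67, -0.49, 0.06], [-0.65, -0.52, 0.08], [-0.63, -0.54, 0.1], [-0.61, -0.56, 0.11], [-0.58, -0.58, 0.12]]' --rotation '[[-0.16, -0.41, -0.4], [-0.16, -0.41, -0.4], [-0.16, -0.41, -0.4], [-0.16, -0.41, -0.4], [-0.16, -0.41, -0.4]]' --grip '[70, 70, 70, 70, 70]'

```text
time: 1.08
eef_pos: [0.2588, 0.5517, 0.222]
tcp_rot: [0.047, 0.994, 0.023, 0.094]
contact_force: [0.6, 0.9, -0.1]
opening: 0.813
```

Request:
send_rows --translation '[[-0.56, -0.61, 0.14], [-0.53, -0.63, 0.15], [-0.5, -0.65, 0.16], [-0.48, -0.67, 0.17], [-0.45, -0.69, 0.17]]' --rotation '[[-0.16, -0.41, -0.4], [-0.16, -0.41, -0.4], [-0.16, -0.41, -0.4], [-0.16, -0.41, -0.4], [-0.16, -0.41, -0.4]]' --grip '[70, 70, 70, 70, 70]'

```text
time: 1.7
eef_pos: [0.3364, 0.4531, 0.2122]
tcp_rot: [-0.041, 0.981, 0.045, 0.185]
contact_force: [0.1, -0.3, -0.2]
opening: 0.82
```

Request:
send_rows --translation '[[-0.42, -0.7, 0.18], [-0.38, -0.72, 0.18], [-0.35, -0.73, 0.19], [-0.32, -0.75, 0.19], [-0.29, -0.76, 0.19]]' --rotation '[[-0.16, -0.41, -0.4], [-0.16, -0.41, -0.4], [-0.16, -0.41, -0.4], [-0.16, -0.41, -0.4], [-0.16, -0.41, -0.4]]' --grip '[70, 70, 70, 70, 70]'

```text
time: 2.33
eef_pos: [0.414, 0.3553, 0.2024]
tcp_rot: [-0.128, 0.951, 0.066, 0.274]
contact_force: [0.3, 0.6, 0.5]
opening: 0.818
```

Request:
send_rows --translation '[[-0.25, -0.77, 0.19], [-0.22, -0.79, 0.19], [-0.18, -0.79, 0.18], [-0.15, -0.8, 0.18], [-0.12, -0.81, 0.17]]' --rotation '[[-0.16, -0.41, -0.4], [-0.16, -0.41, -0.4], [-0.16, -0.41, -0.4], [-0.16, -0.41, -0.4], [-0.16, -0.41, -0.4]]' --grip '[70, 70, 70, 70, 70]'

```text
time: 2.95
eef_pos: [0.4909, 0.2583, 0.1924]
tcp_rot: [-0.213, 0.906, 0.086, 0.357]
contact_force: [-0.1, 0.2, -0.4]
opening: 0.825
```

```bash
python3 - <<'E'
from p import *
c=cam('side'); d=cam('top')
a=c['image'][200:320,200:300];b=d['image'][165:285,225:325]
cv2.imwrite('pics/pre.png',np.hstack([cv2.resize(x,(400,480),interpolation=cv2.INTER_CUBIC) for x in(a,b)]))
frame(); plan(tool(SO,SY,(-.09,0,.087+.09),43),3)
E
```

```text
t 3.05 g [-100.2   -0.4  205.5] F [ 1.  -0.3 -0.5] op 0.819 q [ 0.23 -0.28  2.35  0.46  0.37 -2.17] z [ 0.609  0.305 -0.732] y [-0.443  0.897  0.005]
rot/row [ 0.   -0.   -0.02] dist 0.0303
[0.13, 0.0, 0.31]
[0.13, 0.0, 0.31]
[0.13, 0.0, 0.31]
```

View pics/pre.png

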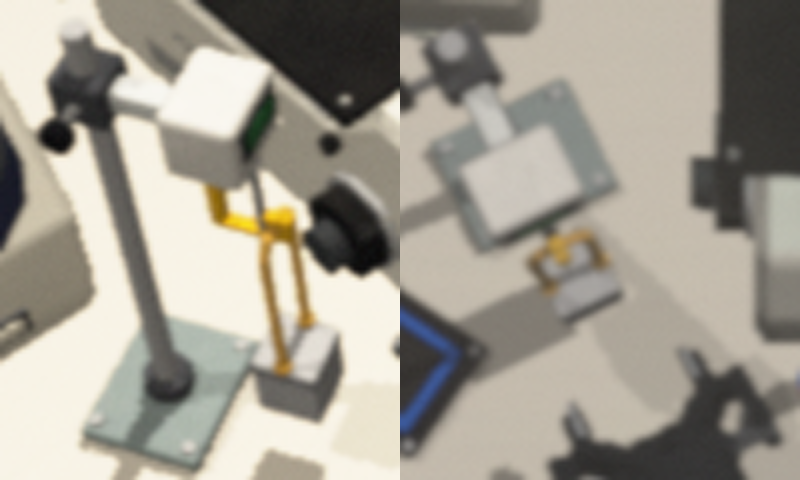

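Fingertips are at about (575,415) and (690,360) in the right crop. They straddle the block's axis and the weight hangs undisturbed, so I'm approaching.

```bash
python3 - <<'E'
from p import *
a=tool(SO,SY,(-.034,0,.124),43); plan(a,5); plan(tool(SO,SY,(-.002,0,.087),43),5,a)
E
```

```text
rot/row [ 0.   -0.   -0.01] dist 0.105
[0.05, 0.0, 0.7]
[0.05, 0.0, 0.7]
[0.05, 0.0, 0.7]
[0.05, 0.0, 0.7]
[0.05, 0.0, 0.7]
rot/row [0. 0. 0.] dist 0.0489
[0.01, 0.0, 0.33]
[0.01, 0.0, 0.33]
[0.01, 0.0, 0.33]
[0.01, 0.0, 0.33]
[0.01, 0.0, 0.33]
```

Request:
send_rows --translation '[[0.05, 0, 0.7], [0.05, 0, 0.7], [0.05, 0, 0.7], [0.05, 0, 0.7], [0.05, 0, 0.7]]' --rotation '[[0, 0, 0], [0, 0, 0], [0, 0, 0], [0, 0, 0], [0, 0, 0]]' --grip '[70, 70, 70, 70, 70]'

```text
time: 3.68
eef_pos: [0.5507, 0.2827, 0.12]
tcp_rot: [-0.216, 0.908, 0.093, 0.347]
contact_force: [-0.8, -0.6, 0.6]
opening: 0.818
```

Request:
send_rows --translation '[[0, 0, 0.33], [0, 0, 0.33], [0, 0, 0.33], [0, 0, 0.33], [0, 0, 0.33]]' --rotation '[[0, 0, 0], [0, 0, 0], [0, 0, 0], [0, 0, 0], [0, 0, 0]]' --grip '[70, 70, 70, 70, 70]'

```text
time: 4.3
eef_pos: [0.5825, 0.2897, 0.0924]
tcp_rot: [-0.221, 0.909, 0.102, 0.339]
contact_force: [0.2, 0.4, 0.3]
opening: 0.823
```

```bash
python3 - <<'E'
from p import *
c=cam('side'); d=cam('top')
a=c['image'][200:320,220:320];b=d['image'][195:285,245:320]
cv2.imwrite('pics/at.png',np.hstack([cv2.resize(x,(400,480),interpolation=cv2.INTER_CUBIC) for x in(a,b)]))
frame(); plan(tool(SO,SY,(-.002,0,.087),43),1)
E
```

```text
t 4.4 g [ -3.6 -13.1 106.1] F [-0.6 -0.3 -1.8] op 0.821 q [ 0.23  0.15  2.16  0.98  0.24 -2.71] z [ 0.571  0.334 -0.75 ] y [-0.47   0.882  0.035]
rot/row [ 0.5  -0.33 -0.05] dist 0.0225
[0.36, 0.39, 0.53]
```

View pics/at.png

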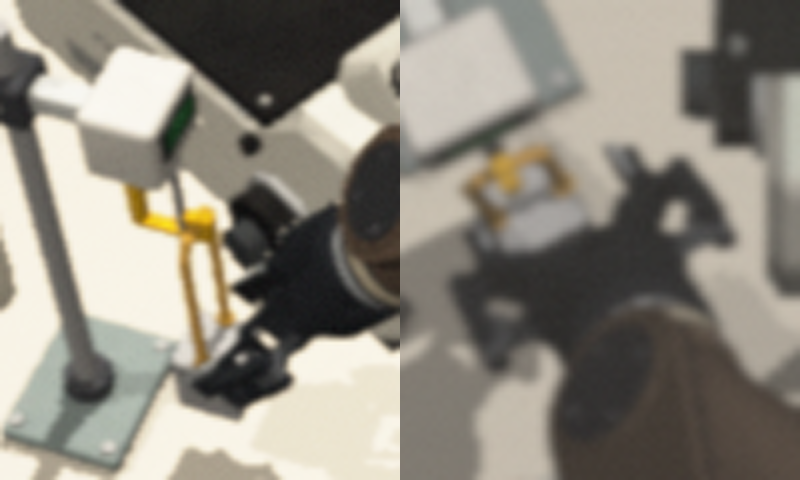

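The wrist bend q5 hit its 0.24 limit and the pose drifted: the forearm is nearly in line with the tool at 43°. I'm fitting the kinematics to find a workable lean.

```bash
cat > k.py <<'E'
from p import *
from scipy.optimize import least_squares
def fk(q,L):
    h,a,L1,L2,d=L; r=R.from_euler('z',q[0]); p=np.array([0,0,h])+r.apply([a,0,0])
    r=r*R.from_euler('y',q[1]); p=p+r.apply([0,0,L1]); r=r*R.from_euler('y',q[2]); p=p+r.apply([0,0,L2])
    r=r*R.from_euler('ZYZ',[q[3],q[4],q[5]]); return p+r.apply([0,0,d]),r
def ik(t,L,x0):
    lo=np.array([-2.77,-.9,.21,-1.53,.0,-2.84]);hi=np.array([2.77,2.22,2.48,4.67,2.81,2.84])
    f=lambda q:np.r_[(fk(q,L)[0]-t[0])*20,(fk(q,L)[1].inv()*t[1]*F0).as_rotvec()]
    s=least_squares(f,np.clip(x0,lo+1e-3,hi-1e-3),bounds=(lo,hi)); return s.x,s.cost
s=ctrl.get_state(); q=np.array(s['qpos']); 
D=[(np.array([1.14900645,.28707975,1.57802304,0,1.278598,-.14999517]),np.array([.1809466,.64968117,.23008781]),R.from_quat([.135471949,.990780621,-.00101828,-.00027347])),(q,)+pose()]
fit_=least_squares(lambda L:np.concatenate([fk(a,L)[0]-b for a,b,_ in D]),[.2,0,.5,.5,.2]); L=fit_.x
F0=D[0][2].inv()*fk(D[0][0],L)[1]
E
python3 - <<'E'
from k import *
print(L.round(4),fit_.fun.round(4)); print([np.degrees((fk(a,L)[1].inv()*r*F0).magnitude()).round(2) for a,b,r in D])
for gx,gz,nm,o,y in((-.012,.087,'hook',SO,SY),(-.012,.108,'raised',SO,SY),(-.025,.108,'out',SO,SY),(-.012,.042,'crad',CO,CY),(-.012,.042,'crad-35',CO,CY-90)):
  for t in (30,33,36,40,44,60,65,70):
    best=min((ik(tool(o,y,(gx,0,gz),t),L,x0) for x0 in ([.5,.1,2.1,0,.4,-1.6],[.5,.1,2.1,3.1,.4,1.6],[.5,.1,2.1,1,.4,-2.6])),key=lambda b:b[1])
    print(nm,t,best[0].round(2),'%.1e'%best[1])
E
```

```text
[-0.7825 -0.9364  2.1673  1.0357  0.7656] [ 0.092  -0.0413 -0.      0.     -0.      0.    ]
[np.float64(0.0), np.float64(0.0)]
hook 30 [ 0.51  0.17  2.04 -0.06  0.41 -1.48] 2.1e-32
hook 33 [ 0.51  0.16  2.08 -0.09  0.33 -1.44] 1.7e-28
hook 36 [ 0.52  0.16  2.12 -0.15  0.25 -1.38] 1.5e-28
hook 40 [ 0.54  0.15  2.16 -0.36  0.14 -1.15] 3.6e-26
hook 44 [ 0.57  0.15  2.21 -1.38  0.07 -0.12] 1.5e-28
hook 60 [-0.13  0.18  2.43  2.21  0.65  2.06] 2.9e-27
hook 65 [0.23 0.2  2.48 2.81 0.68 1.74] 1.2e-04
hook 70 [0.34 0.2  2.48 2.94 0.67 1.67] 5.0e-03
raised 30 [ 0.51  0.16  2.03 -0.05  0.43 -1.48] 1.8e-24
raised 33 [ 0.51  0.15  2.06 -0.08  0.35 -1.45] 2.5e-29
raised 36 [ 0.52  0.15  2.1  -0.13  0.27 -1.39] 4.9e-25
raised 40 [ 0.54  0.14  2.15 -0.31  0.16 -1.21] 1.3e-29
raised 44 [ 0.57  0.14  2.2  -1.07  0.08 -0.42] 1.1e-28
raised 60 [-0.13  0.17  2.41  2.18  0.63  2.1 ] 7.3e-25
raised 65 [0.22 0.19 2.47 2.79 0.68 1.74] 1.0e-20
raised 70 [0.33 0.2  2.48 2.94 0.68 1.67] 3.0e-03
out 30 [ 0.51  0.16  2.04 -0.06  0.43 -1.48] 1.4e-29
out 33 [ 0.52  0.15  2.07 -0.09  0.35 -1.44] 5.0e-29
out 36 [ 0.
[... 464 characters left out ...]
 0.21 2.17 1.18 0.61 2.84] 7.6e-04
crad 44 [-0.01  0.21  2.19  1.23  0.65  2.75] 4.4e-23
crad 60 [-0.64  0.27  2.33  1.26  1.14  2.17] 2.4e-27
crad 65 [-0.81  0.31  2.37  1.2   1.27  2.05] 3.0e-29
crad 70 [2.   0.23 2.48 4.67 1.03 0.99] 3.5e-02
crad-35 30 [ 1.27  0.35  1.79 -0.53  1.22  0.55] 6.0e-29
crad-35 33 [ 1.32  0.36  1.8  -0.57  1.26  0.61] 9.1e-30
crad-35 36 [ 1.36  0.37  1.8  -0.6   1.29  0.66] 2.7e-29
crad-35 40 [ 1.41  0.39  1.81 -0.64  1.35  0.73] 1.5e-27
crad-35 44 [ 1.46  0.41  1.82 -0.67  1.4   0.78] 1.4e-28
crad-35 60 [ 1.6   0.48  1.86 -0.77  1.59  0.96] 9.0e-29
crad-35 65 [ 1.63  0.51  1.88 -0.8   1.65  1.  ] 9.6e-24
crad-35 70 [ 1.65  0.54  1.89 -0.82  1.7   1.04] 2.6e-28
```

```bash
python3 - <<'E'
s=open('k.py').read()
s=s.replace("h,a,L1,L2,d=L;","h,a,L1,L2,d,b,e=L;").replace("[a,0,0])\n","[a,b,0])\n").replace("[0,0,L2])","[e,0,L2])").replace("+pose()]","+pose(),(np.array([.23,-.28,2.35,.46,.37,-2.17]),np.array([.4909,.2583,.1924]),None)]")
s=s.replace("fit_=least_squares(lambda L:np.concatenate([fk(a,L)[0]-b for a,b,_ in D]),[.2,0,.5,.5,.2])","X0=np.array([.2,0,.5,.5,.2,.1,0]);fit_=least_squares(lambda L:np.concatenate([fk(a,L)[0]-b for a,b,_ in D]+[(L-X0)*.003]),X0)")
open('k.py','w').write(s)
E
cat > r.py <<'E'
from k import *
print(L.round(4),fit_.fun[:9].round(4))
for gx,gz,nm,o,y in((-.012,.087,'hook',SO,SY),(-.012,.108,'raised',SO,SY),(-.06,.108,'out',SO,SY),(-.012,.042,'crad',CO,CY),(-.012,.042,'crad-35',CO,CY-90)):
  for t in (30,33,36,40,44,60,65):
    c=[ik(tool(o,y,(gx,0,gz),t),L,x0) for x0 in ([.5,.1,2.1,0,.4,-1.6],[.5,.1,2.1,3.1,.4,1.6],[.5,.1,2.1,1,.4,-2.6])]
    print(nm,t,*{(tuple(b[0].round(2).tolist()),float('%.0e'%b[1])) for b in c if b[1]<1e-4})
E
python3 r.py
```

```text
[0.2432 0.0007 0.4406 0.5726 0.2492 0.1005 0.0211] [ 0.0004 -0.0002  0.0002  0.0001 -0.0004  0.0002 -0.0002  0.0009 -0.0005]
hook 30 ((0.29, 0.19, 2.09, 0.25, 0.35, -1.96), 5e-20) ((0.29, 0.19, 2.09, 0.25, 0.35, -1.96), 5e-22)
hook 33 ((0.28, 0.18, 2.12, 0.34, 0.29, -2.05), 4e-25) ((0.28, 0.18, 2.12, 0.34, 0.29, -2.05), 3e-30)
hook 36 ((0.28, 0.18, 2.14, 0.48, 0.23, -2.19), 2e-29) ((0.28, 0.18, 2.14, 0.48, 0.23, -2.19), 1e-25)
hook 40 ((0.28, 0.17, 2.17, 0.83, 0.16, -2.54), 6e-22) ((0.28, 0.17, 2.17, 0.83, 0.16, -2.54), 3e-30)
hook 44
hook 60 ((0.25, 0.21, 2.29, 2.7, 0.43, 1.87), 4e-29)
hook 65 ((0.25, 0.24, 2.31, 2.77, 0.56, 1.79), 2e-31)
raised 30 ((0.29, 0.15, 2.09, 0.23, 0.39, -1.93), 4e-26) ((0.29, 0.15, 2.09, 0.23, 0.39, -1.93), 2e-26)
raised 33 ((0.28, 0.14, 2.11, 0.3, 0.33, -2.01), 5e-29) ((0.28, 0.14, 2.11, 0.3, 0.33, -2.01), 8e-31)
raised 36 ((0.28, 0.14, 2.14, 0.41, 0.27, -2.11), 1e-29) ((0.28, 0.14, 2.14, 0.41, 0.27, -2.11), 9e-30)
raised 40 ((0.28, 0.13, 2.17, 0.66, 0.2, -2.36), 5e-22) ((0.28, 0.13, 2.17, 0.66, 0.2, -2.36), 1e-30)
raised 44 ((0.27, 0.12, 2.2, 1.14, 0.14,
[... 1094 characters left out ...]
 -0.69, 0.87, 0.22), 3e-30) ((0.73, 0.52, 1.74, -0.69, 0.87, 0.22), 2e-22)
crad-35 33 ((0.75, 0.53, 1.74, -0.76, 0.89, 0.29), 9e-30) ((0.75, 0.53, 1.74, -0.76, 0.89, 0.29), 2e-20)
crad-35 36 ((0.76, 0.54, 1.75, -0.82, 0.9, 0.35), 6e-28) ((0.76, 0.54, 1.75, -0.82, 0.9, 0.35), 1e-29)
crad-35 40 ((0.78, 0.56, 1.75, -0.91, 0.93, 0.42), 4e-25) ((0.78, 0.56, 1.75, -0.91, 0.93, 0.42), 4e-23)
crad-35 44 ((0.8, 0.57, 1.75, -0.99, 0.96, 0.49), 4e-30) ((0.8, 0.57, 1.75, -0.99, 0.96, 0.49), 7e-20)
crad-35 60 ((0.86, 0.66, 1.73, -1.26, 1.13, 0.72), 3e-28) ((0.86, 0.66, 1.73, -1.26, 1.13, 0.72), 6e-28)
crad-35 65 ((0.87, 0.69, 1.72, -1.33, 1.19, 0.78), 1e-29) ((0.87, 0.69, 1.72, -1.33, 1.19, 0.78), 6e-19)
```

The model now fits to under 1 mm. I'll use about 34° lean with the grasp point 15 mm forward of block centre, which keeps the body clear of the bail. Checking q5 along the whole path.

```bash
python3 - <<'E'
from k import *
x0=[.28,.17,2.13,.4,.27,-2.1]
for t in (32,34,35):
  for nm,gx,gz,y in (('pre',-.049,.137,0),('grip',-.015,.085,0),('push',-.0025,.085,0),('up',-.0025,.106,0),('out',-.06,.106,0),('back',-.1,.16,0)):
    b=ik(tool(SO,SY,(gx,y,gz),t),L,x0); print(t,nm,b[0].round(2),'%.0e'%b[1])
p,r=pose(); st=(p-r.apply([0,0,.045]),r)
a=tool(SO,SY,(-.049,0,.137),34); plan(a,4,st)
plan(tool(SO,SY,(-.015,0,.085),34),5,a)
E
```

```text
32 pre [ 0.27  0.02  2.18  0.26  0.41 -1.97] 5e-19
32 grip [ 0.28  0.18  2.12  0.32  0.31 -2.02] 3e-30
32 push [ 0.29  0.21  2.09  0.3   0.31 -2.01] 1e-29
32 up [ 0.29  0.17  2.08  0.27  0.35 -1.97] 8e-21
32 out [ 0.27  0.05  2.22  0.31  0.34 -2.03] 4e-28
32 back [ 0.25 -0.15  2.28  0.25  0.47 -1.98] 4e-23
34 pre [ 0.27  0.01  2.2   0.3   0.37 -2.02] 2e-28
34 grip [ 0.28  0.18  2.13  0.39  0.27 -2.1 ] 5e-30
34 push [ 0.29  0.2   2.1   0.38  0.27 -2.08] 3e-22
34 up [ 0.29  0.16  2.1   0.33  0.31 -2.03] 1e-27
34 out [ 0.26  0.04  2.23  0.38  0.3  -2.1 ] 3e-21
34 back [ 0.24 -0.16  2.3   0.29  0.43 -2.02] 1e-19
35 pre [ 0.27  0.    2.21  0.33  0.35 -2.04] 2e-26
35 grip [ 0.28  0.18  2.14  0.44  0.25 -2.15] 1e-29
35 push [ 0.29  0.2   2.11  0.42  0.25 -2.13] 2e-30
35 up [ 0.29  0.16  2.11  0.36  0.29 -2.06] 5e-30
35 out [ 0.26  0.04  2.24  0.42  0.28 -2.14] 1e-29
35 back [ 0.24 -0.17  2.31  0.32  0.41 -2.04] 1e-30
rot/row [ 0.13  0.37 -0.  ] dist 0.0231
[0.13, 0.12, -0.06]
[0.14, 0.12, -0.06]
[0.14, 0.12, -0.06]
[0.14, 0.12, -0.05]
rot/row [0. 0. 0.] dist 0.0621
[0.01, 0.0, 0.41]
[0.01, 0.0, 0.41]
[0.01, 0.0, 0.41]
[0.01, 0.0, 0.41]
[0.01, 0.0, 0.41]
```

Request:
send_rows --translation '[[0, 0, -0.5], [0, 0, -0.5], [0, 0, -0.5]]' --rotation '[[0, 0, 0], [0, 0, 0], [0, 0, 0]]' --grip '[70, 70, 70]'

```text
time: 4.78
eef_pos: [0.556, 0.2744, 0.1266]
tcp_rot: [-0.221, 0.909, 0.101, 0.339]
contact_force: [-0.2, 0.2, -0.7]
opening: 0.819
```

```bash
python3 - <<'E'
from p import *
frame(); plan(tool(SO,SY,(-.049,0,.137),34),4)
E
```

```text
t 4.775 g [-34.1 -14.8 140.8] F [-0.1  0.2 -0.7] op 0.819 q [ 0.21  0.02  2.22  0.8   0.29 -2.54] z [ 0.572  0.334 -0.749] y [-0.47   0.882  0.035]
rot/row [0.13 0.37 0.  ] dist 0.0226
[0.14, 0.12, -0.05]
[0.14, 0.12, -0.05]
[0.14, 0.12, -0.05]
[0.14, 0.12, -0.04]
```

Request:
send_rows --translation '[[0.14, 0.12, -0.05], [0.14, 0.12, -0.05], [0.14, 0.12, -0.05], [0.14, 0.12, -0.05], [0, 0, 0]]' --rotation '[[0.13, 0.37, 0], [0.13, 0.37, 0], [0.13, 0.37, 0], [0.13, 0.37, 0], [0, 0, 0]]' --grip '[70, 70, 70, 70, 70]'

```text
time: 5.4
eef_pos: [0.5347, 0.2801, 0.1212]
tcp_rot: [-0.219, 0.931, 0.067, 0.285]
contact_force: [-0.9, 0.1, 0.1]
opening: 0.818
```

```bash
python3 - <<'E'
from p import *
frame(); plan(tool(SO,SY,(-.015,0,.085),34),5)
E
```

```text
t 5.4 g [-48.7   0.6 136.9] F [-0.8  0.5  0.1] op 0.818 q [ 0.27  0.01  2.2   0.3   0.37 -2.01] z [ 0.502  0.249 -0.828] y [-0.446  0.895 -0.001]
rot/row [-0.  0.  0.] dist 0.0619
[0.01, -0.0, 0.41]
[0.01, -0.0, 0.41]
[0.01, -0.0, 0.41]
[0.01, -0.0, 0.41]
[0.01, -0.0, 0.41]
```

Request:
send_rows --translation '[[0, 0, 0.41], [0, 0, 0.41], [0, 0, 0.41], [0, 0, 0.41], [0, 0, 0.41]]' --rotation '[[0, 0, 0], [0, 0, 0], [0, 0, 0], [0, 0, 0], [0, 0, 0]]' --grip '[70, 70, 70, 70, 70]'

```text
time: 6.02
eef_pos: [0.5659, 0.295, 0.0688]
tcp_rot: [-0.219, 0.931, 0.066, 0.285]
contact_force: [-0.4, -0.3, -0.2]
opening: 0.818
```

```bash
python3 - <<'E'
from p import *
c=cam('side'); d=cam('top')
a=c['image'][225:315,230:305];b=d['image'][195:285,245:320]
cv2.imwrite('pics/at2.png',np.hstack([cv2.resize(x,(400,480),interpolation=cv2.INTER_CUBIC) for x in(a,b)]))
frame(); plan(tool(SO,SY,(-.015,0,.085),34),1)
E
```

```text
t 6.125 g [-14.6   0.2  83.8] F [ 0.  -0.2 -0.8] op 0.822 q [ 0.28  0.18  2.13  0.39  0.27 -2.09] z [ 0.499  0.248 -0.83 ] y [-0.445  0.895 -0.001]
rot/row [-0.01 -0.02 -0.  ] dist 0.0013
[-0.01, -0.01, -0.04]
```

View pics/at2.png

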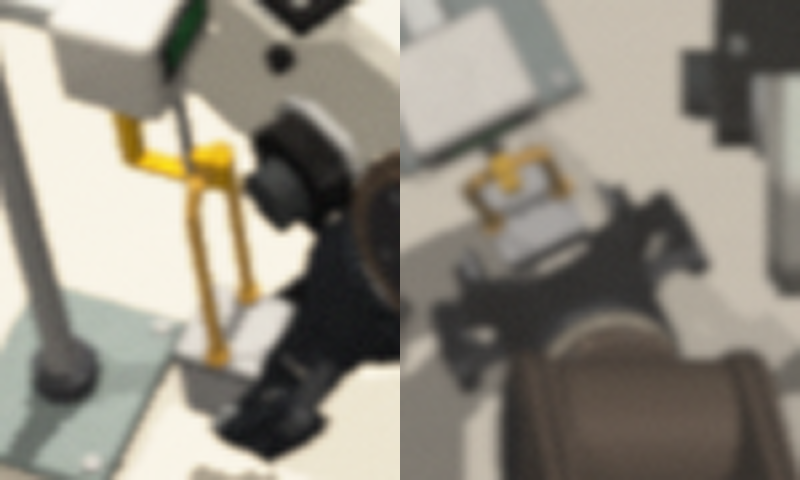

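Fingers straddle the front half of the block (tips at about (470,260) and (615,195) in the right crop). The body is clear of the bail, so I close.

Request:
send_rows --translation '[[0, 0, 0], [0, 0, 0], [0, 0, 0], [0, 0, 0], [0, 0, 0]]' --rotation '[[0, 0, 0], [0, 0, 0], [0, 0, 0], [0, 0, 0], [0, 0, 0]]' --grip '[58, 52, 47, 42, 38]' --squeeze 90

```text
time: 6.75
eef_pos: [0.5661, 0.2952, 0.0707]
tcp_rot: [-0.219, 0.931, 0.066, 0.286]
contact_force: [0.5, 0.5, 2.7]
opening: 0.522
```

```bash
python3 - <<'E'
from p import *
frame(); print(ctrl.get_state()['wrist_torque'])
p,r=pose(); a=np.radians(SY)
for n,v in(('x+12.5',[.0125,0,0]),('z+21',[0,0,.021]),('x-60',[-.06,0,0]),('z-1',[0,0,-.001])): print(n,(r.inv().apply(R.from_euler('z',a).apply(v))/.03).round(3))
E
```

```text
t 6.75 g [-13.9   0.2  86.4] F [0.6 0.2 2.7] op 0.522 q [ 0.28  0.18  2.13  0.38  0.27 -2.09] z [ 0.503  0.249 -0.828] y [-0.446  0.895 -0.002]
[-0.05684354  0.09671817  0.03246734]
x+12.5 [-0.345  0.     0.234]
z+21 [-0.393 -0.001 -0.58 ]
x-60 [ 1.656e+00 -1.000e-03 -1.122e+00]
z-1 [0.019 0.    0.028]
```

Request:
send_rows --translation '[[-0.07, 0, 0.04], [-0.07, 0, 0.04], [-0.07, 0, 0.04], [-0.07, 0, 0.04], [-0.08, 0, 0.05]]' --rotation '[[0, 0, 0], [0, 0, 0], [0, 0, 0], [0, 0, 0], [0, 0, 0]]' --grip '[38, 38, 38, 38, 38]'

```text
time: 7.38
eef_pos: [0.5763, 0.3003, 0.0705]
tcp_rot: [-0.219, 0.931, 0.066, 0.285]
contact_force: [-6.6, -3.2, 4.7]
opening: 0.525
```

```bash
python3 - <<'E'
from p import *
c=cam('side'); d=cam('top')
a=c['image'][225:315,230:305];b=d['image'][195:285,245:320]
cv2.imwrite('pics/push.png',np.hstack([cv2.resize(x,(400,480),interpolation=cv2.INTER_CUBIC) for x in(a,b)]))
frame(); print(ctrl.get_state()['wrist_torque'])
E
```

```text
t 7.475 g [-2.1  0.1 86.3] F [-3.7 -0.4  2.9] op 0.523 q [ 0.29  0.2   2.1   0.37  0.27 -2.07] z [ 0.501  0.248 -0.829] y [-0.445  0.895 -0.001]
[ 0.01091564 -0.10845939 -0.01803934]
```

View pics/push.png

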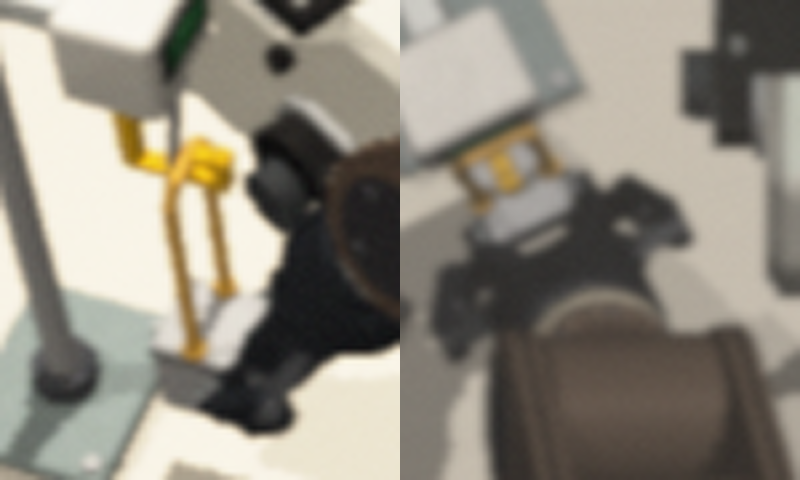

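The side crop shows the bail's top and foot both shifted by about 20 px, so the bar went back with the block and pitched very little. I push 0.8 mm more, then lift in short steps.

Request:
send_rows --translation '[[-0.02, 0, 0.015], [-0.08, 0, -0.115], [-0.08, 0, -0.115], [-0.08, 0, -0.115]]' --rotation '[[0, 0, 0], [0, 0, 0], [0, 0, 0], [0, 0, 0]]' --grip '[38, 38, 38, 38]'

```text
time: 7.98
eef_pos: [0.5756, 0.3005, 0.081]
tcp_rot: [-0.219, 0.932, 0.066, 0.282]
contact_force: [-2.8, -1.3, -7.4]
opening: 0.527
```

```bash
python3 - <<'E'
from p import *
frame(); print(ctrl.get_state()['wrist_torque'])
E
```

```text
t 7.975 g [-2.8  0.6 96.8] F [-3.1  0.1 -7.4] op 0.527 q [ 0.29  0.18  2.1   0.34  0.3  -2.04] z [ 0.497  0.248 -0.832] y [-0.446  0.895  0.   ]
[-0.36248042  0.83290395  0.04763868]
```

Request:
send_rows --translation '[[-0.01, 0, 0.01], [0, 0, 0]]' --rotation '[[0, 0, 0], [0, 0, 0]]' --grip '[38, 38]'

```text
time: 8.22
eef_pos: [0.5772, 0.301, 0.0824]
tcp_rot: [-0.219, 0.931, 0.066, 0.284]
contact_force: [-2.8, -0.3, -8.3]
opening: 0.523
```

```bash
python3 - <<'E'
from p import *
c=cam('side'); d=cam('top')
a=c['image'][225:285,240:290];b=d['image'][195:255,245:295]
cv2.imwrite('pics/lift.png',np.hstack([cv2.resize(x,(400,480),interpolation=cv2.INTER_CUBIC) for x in(a,b)]))
frame(); print(ctrl.get_state()['wrist_torque'])
E
```

```text
t 8.325 g [-1.1  0.4 98.3] F [-3.   0.8 -7.7] op 0.526 q [ 0.29  0.18  2.1   0.34  0.3  -2.04] z [ 0.5    0.248 -0.83 ] y [-0.446  0.895 -0.001]
[-0.46636003  0.864406    0.02646533]
```

View pics/lift.png

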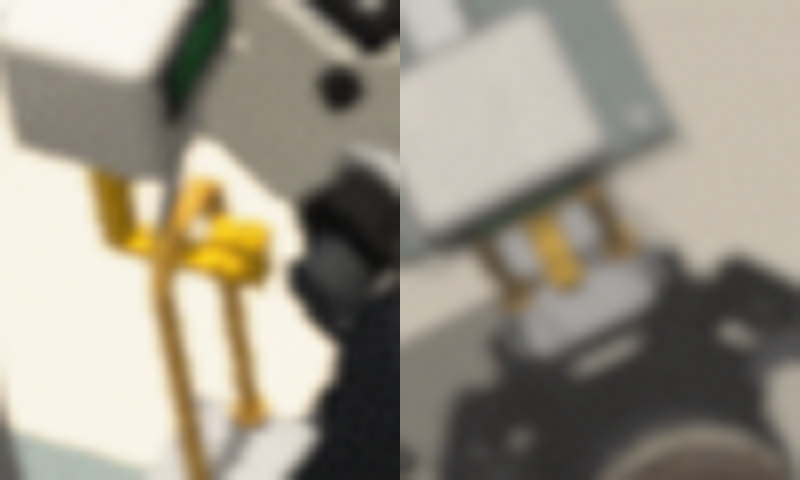

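The bar is now behind and above the lip: in the left crop it sits at about (165–215,190), with the lip at (240,250). Lifting on to +21 mm.

Request:
send_rows --translation '[[-0.05, 0, -0.07], [-0.05, 0, -0.07], [-0.05, 0, -0.07], [-0.03, 0, -0.05], [0, 0, 0]]' --rotation '[[0, 0, 0], [0, 0, 0], [0, 0, 0], [0, 0, 0], [0, 0, 0]]' --grip '[38, 38, 38, 38, 38]'

```text
time: 8.95
eef_pos: [0.5778, 0.3011, 0.0925]
tcp_rot: [-0.219, 0.931, 0.066, 0.285]
contact_force: [-4.7, -1.9, -9.0]
opening: 0.519
```

```bash
python3 - <<'E'
from p import *
frame(); print(ctrl.get_state()['wrist_torque'])
E
```

```text
t 8.95 g [ -0.7   0.2 108.3] F [-5.   0.4 -9. ] op 0.519 q [ 0.29  0.16  2.09  0.32  0.31 -2.02] z [ 0.501  0.248 -0.829] y [-0.446  0.895 -0.001]
[-0.47855631  0.94934578 -0.00487353]
```

Request:
send_rows --translation '[[0.11, 0, -0.075], [0.22, 0, -0.15], [0.22, 0, -0.15], [0.22, 0, -0.15], [0, 0, 0]]' --rotation '[[0, 0, 0], [0, 0, 0], [0, 0, 0], [0, 0, 0], [0, 0, 0]]' --grip '[38, 38, 38, 38, 38]'

```text
time: 9.57
eef_pos: [0.553, 0.2886, 0.0936]
tcp_rot: [-0.219, 0.931, 0.066, 0.286]
contact_force: [0.2, 0.2, -4.7]
opening: 0.525
```

```bash
python3 - <<'E'
from p import *
c=cam('side'); d=cam('top')
a=c['image'][225:315,235:310];b=d['image'][195:285,245:320]
cv2.imwrite('pics/out.png',np.hstack([cv2.resize(x,(400,480),interpolation=cv2.INTER_CUBIC) for x in(a,b)]))
frame(); print(ctrl.get_state()['wrist_torque'])
E
```

```text
t 9.675 g [-28.    0.  109.3] F [-0.4 -0.4 -3.6] op 0.524 q [ 0.28  0.1   2.16  0.34  0.31 -2.05] z [ 0.503  0.249 -0.828] y [-0.445  0.895 -0.001]
[-0.30478355  0.63749178 -0.05599214]
```

View pics/out.png

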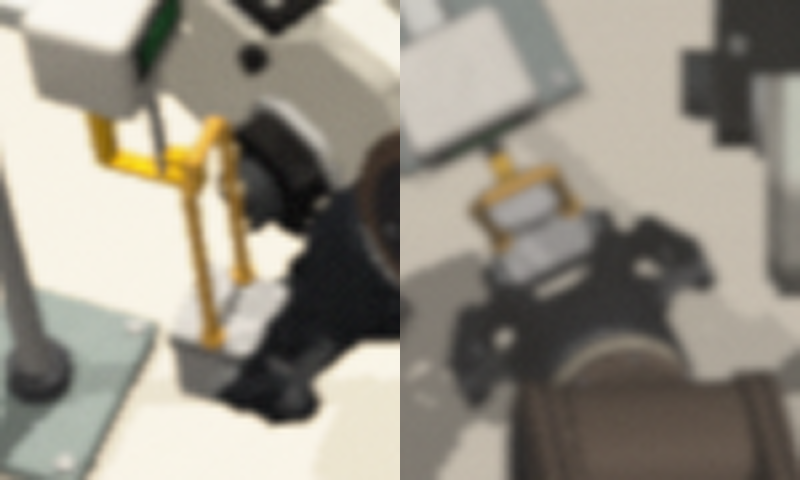

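The weight is clear in front of the lip, the keeper is shut (at about (158,140)), and the wrist carries about 4 N. I plan to go out a further 30 mm, then carry with a −61.5° turn to cradle yaw −35°, which has better joint margins.

```bash
python3 - <<'E'
from k import *
st=pose(); a=tool(SO,SY,(-.065,0,.122),34); b=tool(CO,-35,(-.0139,0,.031+.075),34)
plan(a,3); plan(b,15,a)
q=np.array([.28,.1,2.16,.34,.31,-2.05]); w=(a[1].inv()*b[1]).as_rotvec()
for i in range(0,16,3):
    q,c=ik((a[0]+(b[0]-a[0])*i/15,a[1]*R.from_rotvec(w*i/15)),L,q); print(q.round(2),'%.0e'%c)
E
```

```text
rot/row [-0.01  0.01 -0.  ] dist 0.0392
[0.26, -0.0, -0.35]
[0.26, -0.0, -0.35]
[0.26, -0.0, -0.35]
rot/row [0.46 0.   0.68] dist 0.164
[-0.11, 0.33, 0.12]
[-0.09, 0.34, 0.1]
[-0.07, 0.35, 0.09]
[-0.05, 0.35, 0.07]
[-0.03, 0.36, 0.06]
[-0.0, 0.36, 0.05]
[0.02, 0.36, 0.03]
[0.04, 0.36, 0.02]
[0.06, 0.36, 0.0]
[0.08, 0.35, -0.01]
[0.1, 0.35, -0.03]
[0.12, 0.34, -0.04]
[0.14, 0.33, -0.05]
[0.16, 0.32, -0.07]
[0.18, 0.31, -0.08]
[ 0.26 -0.    2.24  0.34  0.34 -2.06] 5e-26
[ 0.4   0.06  2.19 -0.27  0.32 -1.19] 1e-29
[ 0.52  0.14  2.11 -0.65  0.44 -0.55] 2e-29
[ 0.62  0.23  2.   -0.77  0.61 -0.19] 1e-29
[ 0.7   0.33  1.88 -0.77  0.79  0.04] 6e-19
[ 0.75  0.44  1.74 -0.73  0.97  0.22] 3e-21
```

Request:
send_rows --translation '[[0.26, 0, -0.35], [0.26, 0, -0.35], [0.26, 0, -0.35], [0, 0, 0]]' --rotation '[[0, 0, 0], [0, 0, 0], [0, 0, 0], [0, 0, 0]]' --grip '[38, 38, 38, 38]'

```text
time: 10.18
eef_pos: [0.5189, 0.2719, 0.1061]
tcp_rot: [-0.219, 0.931, 0.066, 0.285]
contact_force: [0.4, 0.9, -4.8]
opening: 0.524
```

```bash
python3 - <<'E'
from p import *
frame(); plan(tool(CO,-35,(-.0139,0,.031+.075),34),20)
E
```

```text
t 10.175 g [-66.4   0.3 121.8] F [ 0.8  0.7 -4.8] op 0.524 q [ 0.26 -0.    2.24  0.34  0.34 -2.06] z [ 0.502  0.248 -0.829] y [-0.445  0.895 -0.001]
rot/row [0.34 0.   0.51] dist 0.1643
[-0.08, 0.25, 0.09]
[-0.07, 0.25, 0.08]
[-0.06, 0.26, 0.07]
[-0.05, 0.26, 0.06]
[-0.04, 0.27, 0.06]
[-0.03, 0.27, 0.05]
[-0.01, 0.27, 0.04]
[-0.0, 0.27, 0.03]
[0.01, 0.27, 0.02]
[0.02, 0.27, 0.02]
[0.04, 0.27, 0.01]
[0.05, 0.27, -0.0]
[0.06, 0.27, -0.01]
[0.07, 0.26, -0.02]
[0.08, 0.26, -0.02]
[0.09, 0.26, -0.03]
[0.11, 0.25, -0.04]
[0.12, 0.24, -0.05]
[0.13, 0.24, -0.05]
[0.14, 0.23, -0.06]
```

Request:
send_rows --translation '[[-0.08, 0.25, 0.09], [-0.07, 0.25, 0.08], [-0.06, 0.26, 0.07], [-0.05, 0.26, 0.06], [-0.04, 0.27, 0.06]]' --rotation '[[0.34, 0, 0.51], [0.34, 0, 0.51], [0.34, 0, 0.51], [0.34, 0, 0.51], [0.34, 0, 0.51]]' --grip '[38, 38, 38, 38, 38]'

```text
time: 10.8
eef_pos: [0.5192, 0.3137, 0.1019]
tcp_rot: [-0.091, 0.952, 0.029, 0.291]
contact_force: [1.0, 0.4, -4.5]
opening: 0.525
```

Request:
send_rows --translation '[[-0.03, 0.27, 0.05], [-0.01, 0.27, 0.04], [0, 0.27, 0.03], [0.01, 0.27, 0.02], [0.02, 0.27, 0.02]]' --rotation '[[0.34, 0, 0.51], [0.34, 0, 0.51], [0.34, 0, 0.51], [0.34, 0, 0.51], [0.34, 0, 0.51]]' --grip '[38, 38, 38, 38, 38]'

```text
time: 11.42
eef_pos: [0.5186, 0.3549, 0.0981]
tcp_rot: [0.037, 0.956, -0.009, 0.292]
contact_force: [-0.1, 0.1, -4.3]
opening: 0.525
```

Request:
send_rows --translation '[[0.04, 0.27, 0.01], [0.05, 0.27, 0], [0.06, 0.27, -0.01], [0.07, 0.26, -0.02], [0.08, 0.26, -0.02]]' --rotation '[[0.34, 0, 0.51], [0.34, 0, 0.51], [0.34, 0, 0.51], [0.34, 0, 0.51], [0.34, 0, 0.51]]' --grip '[38, 38, 38, 38, 38]'

```text
time: 12.05
eef_pos: [0.5177, 0.396, 0.0939]
tcp_rot: [0.164, 0.942, -0.046, 0.288]
contact_force: [0.3, 0.1, -4.8]
opening: 0.525
```

Request:
send_rows --translation '[[0.09, 0.26, -0.03], [0.11, 0.25, -0.04], [0.12, 0.24, -0.05], [0.13, 0.24, -0.05], [0.14, 0.23, -0.06]]' --rotation '[[0.34, 0, 0.51], [0.34, 0, 0.51], [0.34, 0, 0.51], [0.34, 0, 0.51], [0.34, 0, 0.51]]' --grip '[38, 38, 38, 38, 38]'

```text
time: 12.68
eef_pos: [0.5168, 0.4374, 0.0896]
tcp_rot: [0.288, 0.913, -0.084, 0.278]
contact_force: [0.3, 0.4, -4.1]
opening: 0.526
```

```bash
python3 - <<'E'
from p import *
c=cam('side'); d=cam('top')
a=c['image'][270:390,210:310];b=d['image'][200:290,190:265]
cv2.imwrite('pics/over.png',np.hstack([cv2.resize(x,(400,480),interpolation=cv2.INTER_CUBIC) for x in(a,b)]))
frame(CO,-35); plan(tool(CO,-35,(-.0139,0,.031+.035),34),4)
E
```

```text
t 12.775 g [-14.7   2.5 105.6] F [ 0.5 -0.3 -4.9] op 0.525 q [ 0.75  0.44  1.74 -0.73  0.96  0.22] z [ 0.46  -0.312 -0.831] y [0.57  0.821 0.008]
rot/row [ 0.03 -0.01 -0.  ] dist 0.0397
[0.18, -0.02, 0.28]
[0.18, -0.02, 0.28]
[0.18, -0.02, 0.28]
[0.18, -0.02, 0.28]
```

View pics/over.png

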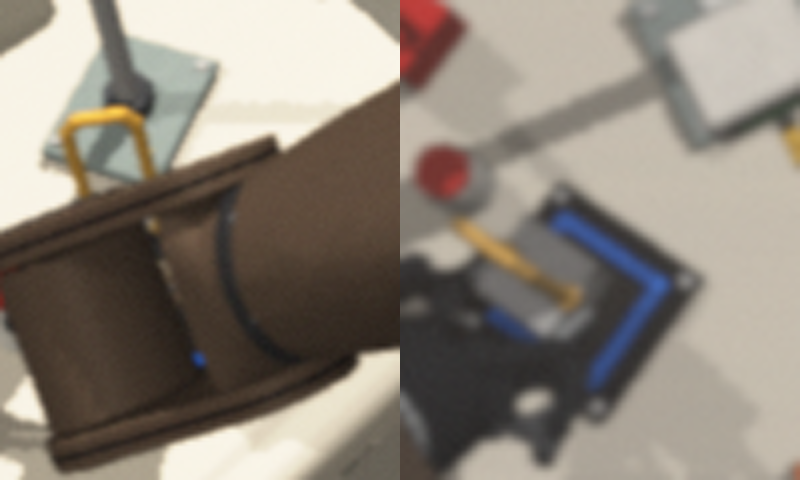

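```bash
python3 - <<'E'
from p import *
d=cam('top'); f=lambda x,y:((x-400)/5.333+190-.4,y/5.333+200-.4)
a=np.radians(-35); 
def loc(uv,z): 
    w=onz(d,f(*uv),z); return (R.from_euler('z',-a).apply(w-np.r_[CO,0])*1000).round(1)[:2]
print('bar mid',loc((515,260),.255),'ends',loc((455,222),.255),loc((575,298),.255))
for n,u in(('top',(530,222)),('right',(605,272)),('left',(475,270)),('bot',(560,335)),('mid',(540,278))): print(n,loc(u,.131))
for n,u in(('T',(562,208)),('R',(670,283)),('B',(597,390))): print('lip',n,loc(u,.017))
for n,u in(('T',(560,182)),('R',(703,278)),('B',(597,422))): print('plate',n,loc(u,.010))
print('expected px of block-top corners/bar ends for weight at (-.8,2.3)')
for p in((23,23,131),(23,-23,131),(-23,-23,131),(-23,23,131),(0,23,251),(0,-23,251)):
    w=R.from_euler('z',a).apply(np.array(p)/1e3+[-.0008,.0023,0])+np.r_[CO,0]; u=proj(d,w); print(p,((u-[189.6,199.6])*5.333+[400,0]).round())
E
```

```text
bar mid [  3.4 -13.5] ends [ 2.2 19. ] [  4.6 -45.9]
top [20.7 18.9]
right [ 21.4 -26.1]
left [-13.9  27.4]
bot [-16.5 -26. ]
mid [ 0.9 -1.4]
lip T [36.  34.9]
lip R [ 35.6 -35.9]
lip B [-32.6 -36.9]
plate T [46.8 45.5]
plate R [ 47.7 -47.6]
plate B [-46.7 -45.5]
expected px of block-top corners/bar ends for weight at (-.8,2.3)
(23, 23, 131) [521. 212.]
(23, -23, 131) [597. 264.]
(-23, -23, 131) [543. 341.]
(-23, 23, 131) [467. 289.]
(0, 23, 251) [442. 221.]
(0, -23, 251) [524. 277.]
```

```bash
cat > prof.py <<'E'
from p import *
def prof(d,z,fix,rng,ax,o=CO,yaw=-35):  # mean colour along axis ax, averaged over fix range
    a=R.from_euler('z',np.radians(yaw)); out=[]
    for v in rng:
        P=[]
        for f in fix:
            q=np.array([v,f,0]) if ax==0 else np.array([f,v,0]); w=a.apply(q/1e3)+np.r_[o,z]; P.append(proj(d,w))
        P=np.array(P,np.float32)[None]; out.append(cv2.remap(d['image'],P[...,0],P[...,1],cv2.INTER_LINEAR)[0].mean(0))
    return np.array(out).round().astype(int)
E
python3 - <<'E'
from prof import *
d=cam('top')
r=np.arange(-45,46,3)
def show(n,*a):
    o=prof(d,*a); print(n,' '.join(f'{v}:{b},{g},{q}' for v,(b,g,q) in zip(r,o)))
show('block y @x10..18',.130,np.arange(10,19,2),r,1)
show('block x @y-15..-5',.130,np.arange(-15,-4,2),r,0)
show('lip x @y-20..-10',.017,np.arange(-20,-9,2),r,0)
show('lip y @x36..',.010,np.arange(40,44,1),r,1)
E
```

```text
block y @x10..18 -45:72,60,58 -42:54,56,59 -39:52,55,59 -36:54,58,60 -33:62,65,67 -30:72,75,77 -27:79,83,85 -24:89,93,97 -21:101,105,109 -18:106,110,114 -15:108,111,114 -12:108,110,113 -9:108,111,114 -6:109,111,114 -3:109,112,115 0:109,112,115 3:109,112,115 6:109,111,114 9:108,110,113 12:107,110,112 15:107,110,113 18:109,113,117 21:120,127,132 24:138,149,156 27:150,162,169 30:152,165,172 33:152,164,172 36:150,163,170 39:141,153,159 42:121,130,135 45:101,108,112
block x @y-15..-5 -45:48,49,50 -42:49,50,51 -39:50,51,52 -36:50,50,52 -33:55,52,52 -30:69,55,51 -27:88,61,52 -24:94,71,64 -21:103,96,96 -18:118,120,122 -15:120,122,125 -12:114,116,120 -9:108,110,113 -6:93,99,104 -3:73,87,98 0:62,85,102 3:71,96,113 6:91,105,116 9:105,110,115 12:108,111,114 15:109,111,114 18:109,111,114 21:102,104,107 24:89,85,86 27:104,74,65 30:138,83,61 33:140,83,60 36:102,68,58 39:65,57,57 42:59,61,65 45:90,97,102
lip x @y-20..-10 -45:60,62,65 -42:47,49,51 -39:46,47,49 -36:47,49,50 -33:50,50,52 -30:50,52,53 -27:51,51,53 -24:51,51,53 -21:52,53,56 -18:57,58,60 -15:61,61,63 -12:64,65,66 -9:67,68,70 -6:72,73,74 -3:75,77,78 0:72,74,76 3:64,66,69 6:59,61,64 9:58,60,63 12:57,60,63 15:57,60,63 18:56,59,62 21:57,59,62 24:65,59,60 27:96,66,57 30:133,81,60 33:138,83,61 36:108,72,59 39:71,59,57 42:57,57,59 45:70,74,78
lip y @x36.. -45:104,108,111 -42:116,119,122 -39:114,116,120 -36:91,92,95 -33:70,69,71 -30:62,60,61 -27:61,59,61 -24:60,59,61 -21:60,58,59 -18:59,58,59 -15:58,57,59 -12:58,56,58 -9:60,57,59 -6:59,56,58 -3:59,56,58 0:59,56,58 3:60,56,58 6:60,58,60 9:60,57,59 12:60,58,60 15:60,58,60 18:60,58,60 21:59,56,59 24:58,56,58 27:58,56,59 30:58,56,58 33:61,61,63 36:78,79,82 39:100,102,105 42:110,114,116 45:116,122,126
```

```bash
python3 - <<'E'
from prof import *
d=cam('top')
for x in((-5,5),(10,20)):
  r=np.arange(-46,-20,2); o=prof(d,.017,np.arange(*x,2),r,1); print(' '.join(f'{v}:{b-q}' for v,(b,g,q) in zip(r,o)))
r=np.arange(20,48,2)
for z,x in((.017,(29,34)),): 
  for rr in (r,-r): o=prof(d,z,np.arange(*x,1),rr,1); print('lip end',' '.join(f'{v}:{b-q}' for v,(b,g,q) in zip(rr,o)))
o=prof(d,.017,np.arange(-20,0,2),r,0); print('x+',' '.join(f'{v}:{b-q}' for v,(b,g,q) in zip(r,o)))
o=prof(d,.017,np.arange(-35,-28,1),-r,0); print('end -x',' '.join(f'{v}:{b-q}' for v,(b,g,q) in zip(-r,o)))
p,q=pose(); frame(CO,-35); plan(tool(CO,-35,(-.0139,0,.031+.03),34),5)
E
```

```text
-46:-6 -44:-4 -42:-1 -40:7 -38:23 -36:44 -34:64 -32:71 -30:66 -28:48 -26:27 -24:8 -22:-2
-46:-7 -44:-5 -42:-3 -40:4 -38:21 -36:45 -34:64 -32:74 -30:69 -28:53 -26:30 -24:10 -22:-3
lip end 20:77 22:78 24:80 26:83 28:85 30:80 32:71 34:52 36:30 38:11 40:-2 42:-8 44:-11 46:-15
lip end -20:75 -22:77 -24:79 -26:85 -28:92 -30:98 -32:95 -34:82 -36:56 -38:28 -40:8 -42:-2 -44:-5 -46:-7
x+ 20:-5 22:-3 24:6 26:26 28:53 30:74 32:82 34:73 36:51 38:26 40:6 42:-2 44:-6 46:-10
end -x -20:64 -22:59 -24:50 -26:38 -28:28 -30:20 -32:13 -34:6 -36:0 -38:-1 -40:0 -42:-1 -44:-1 -46:-2
t 12.925 g [-14.    0.6 105.5] F [-0.4 -0.3 -5.2] op 0.526 q [ 0.75  0.44  1.74 -0.73  0.96  0.22] z [ 0.46  -0.315 -0.831] y [0.571 0.821 0.005]
rot/row [ 0.01 -0.01  0.  ] dist 0.0445
[0.16, -0.01, 0.25]
[0.16, -0.01, 0.25]
[0.16, -0.01, 0.25]
[0.16, -0.01, 0.25]
[0.16, -0.0, 0.25]
```

In the top view the weight and cradle centres agree to within about 1 mm. I go straight down, check, then settle slowly.

Request:
send_rows --translation '[[0.187, 0, 0.276], [0.187, 0, 0.276], [0.187, 0, 0.276], [0.187, 0, 0.276], [0.1, 0, 0.15]]' --rotation '[[0, 0, 0], [0, 0, 0], [0, 0, 0], [0, 0, 0], [0, 0, 0]]' --grip '[38, 38, 38, 38, 38]'

```text
time: 13.55
eef_pos: [0.5163, 0.4359, 0.0434]
tcp_rot: [0.287, 0.913, -0.086, 0.278]
contact_force: [0.2, 0.3, -4.1]
opening: 0.525
```

```bash
cat > chk.py <<'E'
from prof import *
def chk(zt):
    d=cam('top'); frame(CO,-35); r=np.arange(-44,-14,2); G=lambda o:o.mean(1).round().astype(int)
    for n,rr,ax,fx in(('y-',r,1,np.arange(10,19,2)),('y+',-r,1,np.arange(10,19,2)),('x+',-r,0,np.arange(-15,-4,2)),('x-',r,0,np.arange(-15,-4,2))):
        o=prof(d,zt,fx,rr,ax); print(n,' '.join(f'{v}:{g}/{b-q}' for v,(b,g,q) in zip(rr,o)))
E
python3 - <<'E'
from chk import *
s=pose(); chk(.085); plan(tool(CO,-35,(-.0141,.0004,.031+.014),34),5)
E
```

```text
t 13.6 g [-14.2   0.1  58.6] F [-0.8  0.1 -4.7] op 0.52 q [ 0.75  0.51  1.75 -0.76  0.91  0.28] z [ 0.458 -0.317 -0.83 ] y [0.571 0.821 0.002]
y- -44:78/70 -42:76/65 -40:69/48 -38:64/25 -36:62/6 -34:67/-2 -32:72/-5 -30:74/-5 -28:77/-6 -26:85/-8 -24:98/-9 -22:114/-11 -20:128/-11 -18:138/-10 -16:142/-8
y+ 44:165/-21 42:164/-20 40:164/-20 38:164/-20 36:162/-19 34:154/-19 32:136/-17 30:110/-14 28:83/-11 26:64/-8 24:62/-7 22:73/-7 20:86/-8 18:98/-7 16:105/-7
x+ 44:73/-8 42:59/-3 40:56/4 38:60/22 36:70/49 34:81/73 32:86/84 30:84/75 28:85/48 26:99/18 24:121/0 22:139/-5 20:147/-6 18:146/-6 16:141/-5
x- -44:49/-2 -42:50/-2 -40:50/-2 -38:51/-1 -36:52/1 -34:52/6 -32:54/16 -30:57/27 -28:59/33 -26:60/30 -24:65/17 -22:80/4 -20:99/-3 -18:115/-4 -16:122/-5
rot/row [ 0.01 -0.01  0.  ] dist 0.0136
[0.05, 0.0, 0.08]
[0.05, 0.0, 0.08]
[0.05, 0.0, 0.08]
[0.05, 0.0, 0.08]
[0.05, 0.0, 0.08]
```

Request:
send_rows --translation '[[0.067, 0, 0.098], [0.067, 0, 0.098], [0.067, 0, 0.098], [0.067, 0, 0.098], [0, 0, 0]]' --rotation '[[0, 0, 0], [0, 0, 0], [0, 0, 0], [0, 0, 0], [0, 0, 0]]' --grip '[38, 38, 38, 38, 38]'

```text
time: 14.22
eef_pos: [0.5164, 0.4361, 0.03]
tcp_rot: [0.287, 0.913, -0.086, 0.279]
contact_force: [-0.4, 0.6, -4.5]
opening: 0.526
```

```bash
python3 - <<'E'
from chk import *
chk(.067)
E
```

```text
t 14.275 g [-14.2   0.8  46. ] F [ 0.5  0.4 -4.4] op 0.525 q [ 0.75  0.53  1.75 -0.78  0.89  0.3 ] z [ 0.46  -0.316 -0.83 ] y [0.571 0.821 0.004]
y- -44:69/50 -42:76/66 -40:78/69 -38:75/60 -36:70/38 -34:67/16 -32:70/1 -30:75/-3 -28:77/-5 -26:79/-5 -24:84/-6 -22:92/-7 -20:101/-7 -18:107/-7 -16:109/-7
y+ 44:164/-20 42:164/-19 40:162/-19 38:154/-19 36:136/-16 34:110/-13 32:82/-11 30:62/-7 28:56/-3 26:62/2 24:75/6 22:90/5 20:104/0 18:116/-4 16:128/-6
x+ 44:72/-7 42:58/-3 40:56/5 38:61/24 36:71/51 34:82/75 32:86/83 30:83/76 28:77/52 26:78/23 24:90/3 22:107/-3 20:120/-5 18:129/-6 16:132/-6
x- -44:48/-2 -42:50/-1 -40:51/-2 -38:51/-1 -36:51/1 -34:51/5 -32:53/14 -30:54/21 -28:55/24 -26:57/19 -24:65/9 -22:83/0 -20:105/-4 -18:120/-5 -16:126/-5
```

Request:
send_rows --translation '[[0.019, 0, 0.028], [0.019, 0, 0.028], [0.019, 0, 0.028], [0.019, 0, 0.028], [0, 0, 0]]' --rotation '[[0, 0, 0], [0, 0, 0], [0, 0, 0], [0, 0, 0], [0, 0, 0]]' --grip '[38, 38, 38, 38, 38]'

```text
time: 14.9
eef_pos: [0.5166, 0.4364, 0.0264]
tcp_rot: [0.287, 0.912, -0.085, 0.279]
contact_force: [-0.8, 0.1, -5.0]
opening: 0.525
```

```bash
python3 - <<'E'
from p import *
frame(CO,-35)
E
```

```text
t 14.9 g [-14.2   0.9  42.1] F [-0.7 -0.3 -5. ] op 0.525 q [ 0.75  0.53  1.75 -0.78  0.89  0.31] z [ 0.46  -0.316 -0.83 ] y [0.571 0.821 0.004]
```

Not in contact yet (underside about 0.7 mm above the seat). Continuing in finer steps.

Request:
send_rows --translation '[[0.012, 0, 0.018], [0.012, 0, 0.018], [0, 0, 0]]' --rotation '[[0, 0, 0], [0, 0, 0], [0, 0, 0]]' --grip '[38, 38, 38]'

```text
time: 15.28
eef_pos: [0.5168, 0.4365, 0.0261]
tcp_rot: [0.287, 0.912, -0.085, 0.279]
contact_force: [-3.1, -0.8, 1.9]
opening: 0.527
```

Request:
send_rows --translation '[[0.012, 0, 0.018], [0.012, 0, 0.018], [0, 0, 0]]' --rotation '[[0, 0, 0], [0, 0, 0], [0, 0, 0]]' --grip '[38, 38, 38]'

```text
time: 15.65
eef_pos: [0.517, 0.4365, 0.0261]
tcp_rot: [0.287, 0.912, -0.086, 0.28]
contact_force: [-5.8, -1.1, 7.8]
opening: 0.527
```

```bash
python3 - <<'E'
from p import *
frame(CO,-35); print(ctrl.get_state()['wrist_torque'])
E
```

```text
t 15.65 g [-14.    1.2  41.8] F [-4.1 -4.2  7.8] op 0.527 q [ 0.75  0.53  1.75 -0.78  0.89  0.31] z [ 0.461 -0.317 -0.829] y [0.572 0.82  0.004]
[-0.75777668  0.68221617 -0.56741037]
```

Seated: the force went from −5 N to +8 N. I ease the preload and open gradually.

Request:
send_rows --translation '[[-0.014, 0, -0.021], [0, 0, 0], [0, 0, 0], [0, 0, 0], [0, 0, 0]]' --rotation '[[0, 0, 0], [0, 0, 0], [0, 0, 0], [0, 0, 0], [0, 0, 0]]' --grip '[38, 46, 52, 58, 64]' --squeeze 30

```text
time: 16.27
eef_pos: [0.5169, 0.4364, 0.0243]
tcp_rot: [0.287, 0.913, -0.085, 0.279]
contact_force: [-0.6, 0.1, 0.2]
opening: 0.752
```

```bash
python3 - <<'E'
from chk import *
chk(.065)
E
```

```text
t 16.325 g [-14.    1.   40.1] F [-0.3  0.6  0.7] op 0.754 q [ 0.75  0.54  1.75 -0.78  0.88  0.31] z [ 0.46  -0.315 -0.83 ] y [0.571 0.821 0.005]
y- -44:68/46 -42:75/65 -40:79/71 -38:76/63 -36:71/42 -34:67/19 -32:70/2 -30:75/-4 -28:79/-4 -26:80/-5 -24:83/-5 -22:90/-6 -20:99/-7 -18:105/-7 -16:109/-7
y+ 44:165/-20 42:164/-20 40:160/-19 38:150/-18 36:131/-16 34:103/-13 32:76/-10 30:59/-6 28:56/-2 26:63/3 24:77/5 22:93/4 20:105/0 18:116/-4 16:128/-6
x+ 44:71/-7 42:58/-3 40:56/5 38:62/24 36:72/51 34:82/74 32:85/83 30:82/76 28:77/52 26:77/23 24:88/3 22:102/-4 20:112/-5 18:119/-5 16:124/-4
x- -44:50/-2 -42:51/-2 -40:51/-2 -38:50/-1 -36:49/2 -34:50/9 -32:53/20 -30:55/30 -28:56/33 -26:58/25 -24:66/11 -22:84/1 -20:106/-4 -18:120/-5 -16:125/-5
```

Released with no shift. Withdrawing along the tool axis.

Request:
send_rows --translation '[[0, 0, -0.2], [0, 0, -0.4], [0, 0, -0.6], [0, 0, -0.8], [0, 0, -0.9]]' --rotation '[[0, 0, 0], [0, 0, 0], [0, 0, 0], [0, 0, 0], [0, 0, 0]]' --grip '[68, 68, 68, 68, 68]'

```text
time: 16.95
eef_pos: [0.4758, 0.4647, 0.0988]
tcp_rot: [0.287, 0.913, -0.085, 0.279]
contact_force: [0.2, -0.2, -0.1]
opening: 0.8
```

Request:
send_rows --translation '[[0, 0, -0.9], [0, 0, -0.9], [0.6, 0, -0.8], [0.6, 0, -0.6], [0.3, 0, -0.3]]' --rotation '[[0, 0, 0], [0, 0, 0], [0, 0, 0], [0, 0, 0], [0, 0, 0]]' --grip '[68, 68, 68, 68, 68]'

```text
time: 17.58
eef_pos: [0.3964, 0.52, 0.1609]
tcp_rot: [0.286, 0.913, -0.084, 0.279]
contact_force: [-0.6, -0.5, -0.3]
opening: 0.796
```

```bash
python3 - <<'E'
from p import *
frame(CO,-35)
c=cam('side'); d=cam('top')
a=c['image'][220:400,190:310];b=d['image'][170:290,190:270]
cv2.imwrite('pics/end.png',np.hstack([cv2.resize(x,(400,600),interpolation=cv2.INTER_CUBIC) for x in(a,b)]))
E
```

```text
t 17.575 g [-160.6    0.3  176.6] F [-0.2 -0.8 -0.3] op 0.796 q [ 0.98  0.36  1.7  -0.65  1.17  0.3 ] z [ 0.462 -0.313 -0.83 ] y [0.57  0.822 0.007]
```

View pics/end.png

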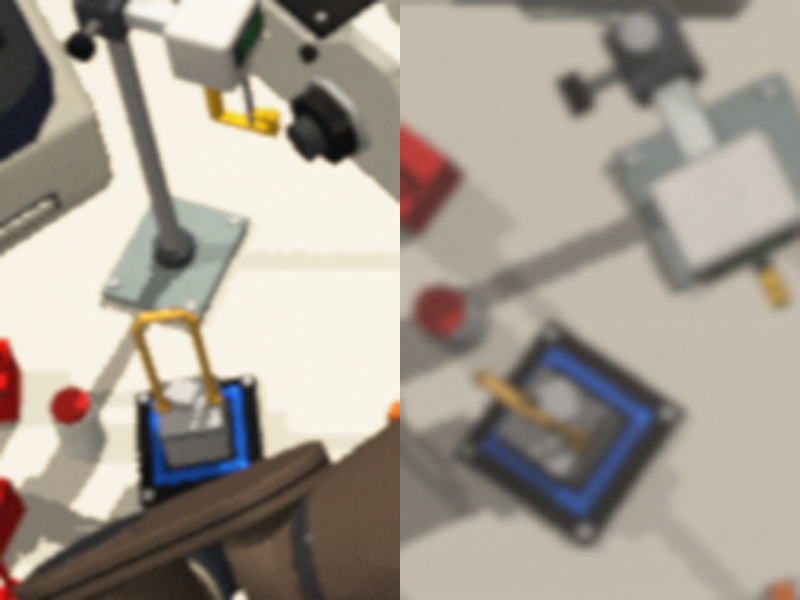

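The weight stands upright inside the blue lip (left crop about (195,430), right about (560,430)). The hook is empty and the keeper is shut. I compare the bystanders with the first picture, then sign off.

```bash
python3 - <<'E'
from h import *
a=cv2.imread('pics/top0.png'); b=cam('top')['image']
for n,(x,y) in dict(vial=(322,262),bottle=(198,232),timer=(391,262),tube=(284,285),marker=(429,257),case=(427,209),tape=(486,249),red1=(188,204),red2=(160,233),red3=(152,268)).items():
    s=slice(y-18,y+18),slice(x-20,x+20); A,B=[cv2.cvtColor(i[s],cv2.COLOR_BGR2GRAY).astype(np.float32) for i in(a,b)]
    print(n,np.round(cv2.phaseCorrelate(A,B)[0],2),np.abs(A-B).mean().round(1))
print(ctrl.get_state()['contact_force'],ticket.sign_off())
E
```

```text
vial [-0.03  0.04] 4.7
bottle [-0.07  0.07] 4.9
timer [ 0.   -0.01] 4.6
tube [-0.14 -0.07] 5.5
marker [0.04 0.07] 4.7
case [-0.04 -0.03] 2.0
tape [-0.05  0.03] 4.1
red1 [0.03 0.  ] 4.0
red2 [-0.02  0.04] 3.5
red3 [-0.14  0.03] 3.4
the job is handed in; nothing more can be done
[-0.70439559 -1.19230826  0.86511945] None
```

The check weight is off the hook and standing upright on the cradle seat inside the blue lip. I signed the job off at about 18 s of the 48 s allowed.

**What I did:**
- I gripped the block by its y faces and pushed the bar back about 13 mm against the keeper. I then lifted it about 22 mm and took it out over the lip.
- I carried it straight to the cradle, set it down with about 8 N of downward press, let go and backed off.

**Last checks:**
- The end picture shows the weight upright inside the lip, the hook empty and the keeper shut.
- By image shift, none of the bystanders or the red look-alikes moved more than 0.15 px in the top view.
- The wrist force with the arm clear was near zero.

**What went wrong or disagreed:**
- My first approach, leaning 43°, ran the wrist bend to its limit and drifted about 13 mm sideways. The forces stayed near zero, so I saw no sign of contact. I backed out and gripped at 34° lean instead, with the grasp point 14 mm forward of the block's centre to clear the bail.
- My first reading of the weight's place over the cradle differed from the arm's own position by about 5 mm. Measuring the edges properly brought the two to within about 1–1.5 mm.

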